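# Work a printing block out of its row and register it

## Task

Pick out the printing block with the three round dots, which stands packed in the row between the battens: slide it endways along the bench until it sticks well out of the row, so that fingers fit beside it. Then lift it over to the registration board and set it down, without dropping it, dots up and lying flat, its long side flush against the long side fence and its end flush against the end fence, and let go. Leave the other two blocks in their row and the bottle, tub and roller alone.

Things in the scene. Friction and masses are not known exactly. Their poses are not given: they have to be found in the camera images.
- disc_block_center (a point): the block wanted: a hand-printing block of plain light wood, 120 long (its x axis) x 52 wide (y) x 45 high (z), about 0.2 kg; on its flat top a dark 2 mm thick printing pattern: three round dots of 30 mm diameter in line; this point is the block's centre, 22.5 mm above its underside. It may stand in any of the three places of the row, about 2 mm from its neighbours. Pushing it along the bench or the board takes about 1 to 5 N.
- bar_block_center (a point): a block to leave in the row: a hand-printing block of plain light wood, 120 long (its x axis) x 52 wide (y) x 45 high (z), about 0.2 kg; on its flat top a dark 2 mm thick printing pattern: three parallel bars lengthways; this point is the block's centre, 22.5 mm above its underside
- cross_block_center (a point): a block to leave in the row: a hand-printing block of plain light wood, 120 long (its x axis) x 52 wide (y) x 45 high (z), about 0.2 kg; on its flat top a dark 2 mm thick printing pattern: two bars crossing in a long X; this point is the block's centre, 22.5 mm above its underside
- disc_block: the same wanted block; origin at the centre of its underside, z up. Lifted while still partly between its neighbours, it can rub and carry one up with it.
- bar_block: the same block with bars; origin at the centre of its underside, z up
- cross_block: the same block with the X; origin at the centre of its underside, z up
- rack: two dark wooden battens screwed to the bench, parallel to the x axis, each 130 long, 20 wide, 20 high, inner faces 164 apart. The three blocks stand directly on the bench between them, side by side, long sides parallel to x, their places centred at y = -54, 0 and +54 mm. Both ends (-x and +x) are open, so a block can be slid out along x either way. Origin on the bench midway between the battens; x points roughly away from the robot (within 0.35 rad).
- board: registration board, fixed: plywood plate 240 (x) x 170 (y) x 8 high on the bench, with two dark wooden fences, 15 wide and 10 high above the plate (top 18 above the bench): the end fence along its whole +x edge, the long side fence along its +y edge. Origin on the bench under the plate's centre; x points roughly away from the robot (within 0.4 rad).
- corner (a point): the inner corner where the inner faces of the two fences meet, at the height of the plate's top (8 mm above the bench); same axes as the board. In the board's frame it lies at x +105, y +70. A registered block's centre lies 60 mm to -x, 26 mm to -y and 22.5 mm above this point, its long side parallel to x.
- bottle: bystander: green glass bottle, 60 in diameter, 170 high; origin at the centre of its foot
- tub: bystander: white paint tub with lid, 90 in diameter, 90 high; origin at the centre of its foot
- brayer: bystander: ink roller lying on the bench, dark roller 100 long and 44 in diameter, wooden handle; about 160 long overall, 44 high; origin on the bench under the roller's middle
Mind the look-alikes: they are no part of the job. What is shaped like the disc_block but orange or red is not meant.

How it is judged:
By the outcome, as a careful person would: the job done as asked, in the order asked, and still so for the second after the job is handed in, with the robot touching nothing.
It also fails if it takes over 70 s, if anything falls off the work surface, if the arm or the gripper's body presses on something with over 40 N, if the wrist force passes 120 N, or if a joint passes its speed limit or range.

## Robot

A 6-joint arm with a two-finger parallel gripper is mounted at the origin on the work surface. World frame = base frame: x ahead of the robot, y to its left, z up, the work surface at z = 0. Lengths are in mm, angles in rad, forces in N, time in s.
With the tool pointing down it reaches from about 350 to 775 mm from the base axis. Payload 5.5 kg.
Tool frame: the origin (TCP) lies midway between the tips of the shut fingers; the grasp point (between the pads) lies 19 mm behind it; z points along the fingers, y is the line along which they close (so a half turn about z gives the same grasp; the last joint's range is limited). The gripper opens to 85 mm and grips with 20 to 120 N. Pads are 22 mm wide; open, the fingers measure 114 mm over their backs; the gripper's body (76 mm by 85 mm) begins 54 mm behind the grasp point. The pads swing forward as they close: fully open they stand 13 mm farther back than shut.
Start: joints at [1.033, 0.313, 0.046, 1.304, 0, 1.431], TCP at [222.778, 530.134, 231.323] pointing down, gripper open.
Joint ranges: [-2.76, 2.76], [-0.86, 1.69], [-1.03, 1.26], [-2.2, 2.34], [-1.47, 1.5], [-3.14, 3.14]. Speed limits (rad/s): [2.57, 2.57, 3.14, 3.14, 3.14, 3.14].

## Interface

Orientations are given as a rotation vector (axis times angle).
In Python, from rig import manip gives the robot as it stands. Calls block until the motion is done:
- manip.move_to(position, orientation): joint-space move of the TCP to a pose.
- manip.move_linear(position, attitude=None, feed=150): straight line of the TCP; attitude=None keeps the orientation; feed is the mean speed in mm/s.
- manip.movej(angles): joint-space move.
- manip.release() and manip.grasp(force=None): open the fingers fully, or close them until they stop; force is the grip in N (None keeps the last).
- manip.pause(seconds).
- manip.solve_ik(position, orientation): joint angles nearest the present ones, or None.
- manip.observe(): the state.
- manip.snapshot(name): name is "side" or "top"; returns a dict with "frame" (384x512x3 uint8, red, green, blue), "range_z" (384x512 float32, mm along the optical axis (not along the pixel's ray), 0 where there is no reading), "fx", "fy", "cx", "cy" (pixels), "R" (3x3) and "t" (3): a world point X has camera coordinates R X + t. Camera axes: x right, y down, z forward; pixel columns grow to the right and rows downward; lengths in mm; the calibration is good to about 2 mm. A picture is of the moment at which its call begins.
A pose or a line that the arm cannot do raises manip.Unreachable and nothing moves.
- manip.hand_in(): hands the job in; it is judged then, once.
The state is a dict: "t": time; "q": joint angles; "joint_velocities": joint speeds; "effort": joint torques, N m; "tool_pos": TCP position; "orientation": TCP orientation; "wrist_force": force on the tool from outside, world axes, zero at the start; "moment": the same for the moment, N m; "width": finger opening in mm; "grasp_force": force on a finger pad.
Only numpy, scipy, OpenCV 4.12 (cv2) and the standard library are available. Lean on these libraries where they do the work, as an engineer would, in place of code of your own. Each camera call takes 0.05 s, during which the arm holds its last target. There are 200 camera calls.

## Working session

There is one attempt and no reset: what is moved stays moved. The work goes in short steps, each a Python script; the robot and the scene stay as the last script left them, time stands still between calls to the robot, and variables do not carry over. Pictures are saved under pics/ and viewed, at most 10 in all, crops included, and the job is handed in when it is done.

```bash
mkdir -p pics; ls; cat > h.py <<'E'
import numpy as np, cv2
from rig import manip
def snap(n,f=None):
    s=manip.snapshot(n)
    if f: cv2.imwrite('pics/'+f,s["frame"][:,:,::-1])
    return s
def ray(s,uv,z):
    R=np.array(s["R"]);t=np.array(s["t"]);c=-R.T@t
    uv=np.atleast_2d(uv).astype(float)
    d=np.c_[(uv[:,0]-s["cx"])/s["fx"],(uv[:,1]-s["cy"])/s["fy"],np.ones(len(uv))]@R
    return c+d*((z-c[2])/d[:,2])[:,None]
def cloud(s):
    v,u=np.mgrid[:384,:512];Z=s["range_z"]
    P=np.stack([(u-s["cx"])/s["fx"]*Z,(v-s["cy"])/s["fy"]*Z,Z],-1)
    W=(P-np.array(s["t"]))@np.array(s["R"]); W[Z==0]=np.nan
    return W
E
python3 - <<'E'
from h import *
import pickle
d={n:snap(n,n+'1.png') for n in("top","side")}
pickle.dump(d,open('s1.pkl','wb'))
for n,s in d.items(): print(n,-np.array(s["R"]).T@s["t"],s["fx"])
print(manip.observe())
E
```

```text
pics
top [ 452.24267811   48.85219494 1017.11017732] 389.8754869842234
side [450.60394792 956.79088693 728.77731093] 467.118774726806
{'t': 0.1, 'q': array([1.03339579e+00, 3.13939654e-01, 4.51359153e-02, 1.30358694e+00,
       1.33789219e-05, 1.43122871e+00]), 'joint_velocities': array([-0.00014477, -0.00296645,  0.00510163,  0.00116672, -0.00118991,
        0.00079009]), 'effort': array([ 2.81427769e-03, -4.81724417e+01,  2.99244350e+01,  1.27424259e-02,
       -1.36759973e-04,  1.58534374e-05]), 'tool_pos': array([222.5342663 , 529.72822344, 230.50757967]), 'orientation': array([-6.20694298e-01, -3.07911221e+00,  2.35490871e-03]), 'wrist_force': array([-0.31266894, -0.43915694, -0.12733822]), 'moment': array([ 0.01354344,  0.00331084, -0.01409374]), 'grasp_force': 0.0, 'width': 85.43264736751638}
```

View pics/top1.png

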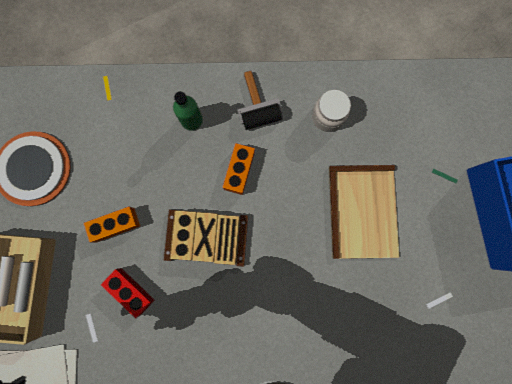

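View pics/side1.png

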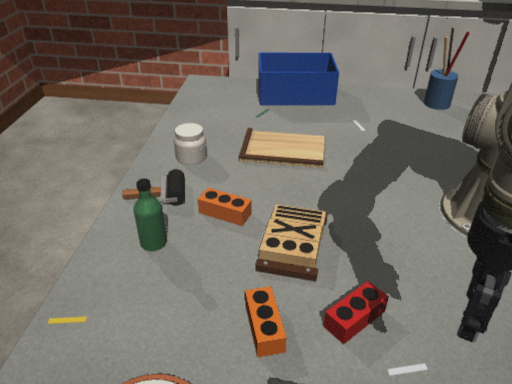

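The top view shows the row at about (205,237): from the left, dots (183,233), X (205,235) and bars (228,237). The board is at (365,212), with its side fence on the left and its end fence at the top.

Things that could be taken for the wanted block:
- plain wood with dots (183,233)
- orange (110,224)
- orange (239,168)
- red (127,292)

By the description I choose the plain wood one at (183,233). Next I measure it and check it in a crop.

```bash
cat >> h.py <<'E'
def rect(s,mask,z):
    """largest contour of mask -> min-area rectangle in world xy at height z"""
    c=max(cv2.findContours(mask.astype(np.uint8),cv2.RETR_EXTERNAL,cv2.CHAIN_APPROX_NONE)[0],key=cv2.contourArea)
    return cv2.minAreaRect(ray(s,c[:,0,:],z)[:,:2].astype(np.float32))
def box(mask,u0,u1,v0,v1):
    m=np.zeros_like(mask);m[v0:v1,u0:u1]=mask[v0:v1,u0:u1];return m
E
python3 - <<'E'
from h import *
import pickle
d=pickle.load(open('s1.pkl','rb'));s=d["top"];W=cloud(s)
hsv=cv2.cvtColor(s["frame"],cv2.COLOR_RGB2HSV);H,S,V=[hsv[...,i].astype(int) for i in range(3)]
z=W[...,2]
print("zrow",np.nanmedian(z[225:228,190:194]),"bench",np.nanmedian(z[280:290,200:230]),"plate",np.nanmedian(z[190:240,350:390]))
# blocks' tops by height (with 45..50)
top=box((z>36)&(z<60),160,250,200,275)
print("row tops",rect(s,top,46))
rk=box((z>10)&(z<60),160,252,200,275); print("rack all",rect(s,rk,30))
wood=(V>120)&(S>60)&(H<30)
print("plate",rect(s,box(wood,335,402,165,262),8))
fen=box((V<110)&(S>70)&(H<20),325,402,160,262); print("fence",rect(s,fen,18))
# dots
dk=box((V<60),172,194,212,258)
for c in cv2.findContours(dk.astype(np.uint8),cv2.RETR_EXTERNAL,cv2.CHAIN_APPROX_NONE)[0]:
    if cv2.contourArea(c)>40:
        e=cv2.minEnclosingCircle(ray(s,c[:,0,:],47)[:,:2].astype(np.float32));print("dot",e)
for n,b in dict(o1=(215,262,138,200),o2=(78,142,200,248),red=(95,160,262,322)).items():
    print(n,rect(s,box((S>180)&(V>90)&((H<16)|(H>172)),*b),45))
a=s["frame"][195:280,90:270,::-1];b=s["frame"][155:270,320:410,::-1]
cv2.imwrite('pics/crop1.png',np.hstack([cv2.resize(a,(540,345//1*1),interpolation=cv2.INTER_CUBIC)[:345],cv2.resize(b,(255,345),interpolation=cv2.INTER_CUBIC)])[:, :795])
E
```

```text
zrow 45.279681991645276 bench -0.10514995029646187 plate 8.045339607695166
row tops ((469.92315673828125, 168.3827362060547), (159.80111694335938, 122.14276885986328), 84.4980239868164)
rack all ((469.3211975097656, 167.4100341796875), (201.9669189453125, 128.0648651123047), 84.48049926757812)
plate ((522.0784912109375, -246.72463989257812), (153.07875061035156, 224.84068298339844), 89.70462799072266)
fence ((530.0447387695312, -236.7353515625), (170.97682189941406, 238.7816619873047), 89.77909851074219)
dot ((440.6352233886719, 225.6816864013672), 13.827544212341309)
dot ((476.34149169921875, 222.47288513183594), 13.797245979309082)
dot ((512.5722045898438, 219.08575439453125), 13.680317878723145)
o1 ((642.1736450195312, 82.79985046386719), (51.46298599243164, 121.89002227783203), 73.275390625)
o2 ((540.6581420898438, 376.8385925292969), (4.010284900665283, 10.151617050170898), 17.640750885009766)
red ((338.9684143066406, 362.4253845214844), (116.71976470947266, 50.45697021484375), 46.837013244628906)
```

View pics/crop1.png

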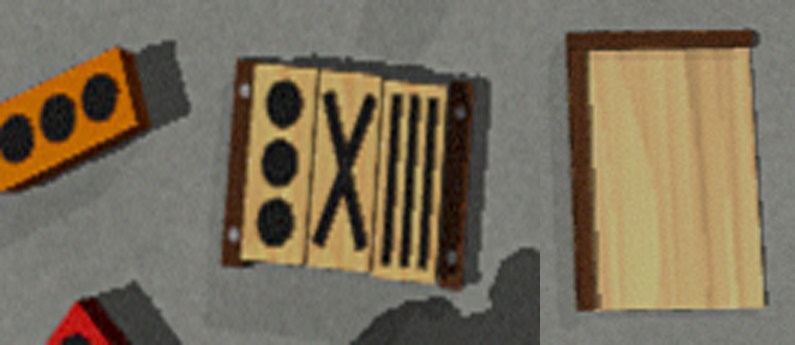

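The crop confirms it: the plain wood block at the row's +y place carries three dots. Measured from the dots, its centre is about (476.5, 222.5) with row yaw about -0.095. This matches the rack fit, and the 36 mm dot spacing and 45 mm height are plausible. I'll push it out along +x with shut fingers; the bottle at x of about 750 and the orange block at y below 125 are clear.

```bash
cat >> h.py <<'E'
def rv(yaw): a=yaw/2+np.pi/2; return np.pi*np.array([np.cos(a),np.sin(a),0])
def ax(yaw): return np.array([np.cos(yaw),np.sin(yaw),0]),np.array([-np.sin(yaw),np.cos(yaw),0])
def st(l=""):
    o=manip.observe();print(l,round(o["t"],1),o["tool_pos"].round(1),"F",o["wrist_force"].round(1),"w",round(o["width"],1),round(o["grasp_force"],1))
    return o
E
python3 - <<'E'
from h import *
import pickle
s=pickle.load(open('s1.pkl','rb'))["top"]
# board yaw and corner from inner fence edges (brown/wood transitions), by colour along scan lines
hsv=cv2.cvtColor(s["frame"],cv2.COLOR_RGB2HSV);S,V=hsv[...,1].astype(int),hsv[...,2].astype(int)
g=cv2.GaussianBlur(s["frame"][...,0].astype(np.float32),(3,3),0)
a=[(327+np.argmax(np.diff(g[v,327:350])) +.5,v) for v in range(178,252)]
b=[(u,160+np.argmax(np.diff(g[160:182,u]))+.5) for u in range(345,392)]
for n,e in(("side",a),("end",b)):
    P=ray(s,np.array(e),18)[:,:2].astype(np.float32)
    print(n,cv2.fitLine(P,cv2.DIST_HUBER,0,.01,.01).ravel().round(4))
yaw=-.095;x,y=ax(yaw);c=np.array([476.5,222.5,0])
manip.grasp(30)
p=c-x*93
manip.move_to(p+[0,0,120],rv(yaw));st()
manip.move_linear(p+[0,0,14],feed=120);st("down")
manip.move_linear(c-x*69+[0,0,14],feed=40);st("contact?")
manip.move_linear(c+x*(122-71)+[0,0,14],feed=60);st("pushed")
manip.move_linear(c+x*(122-85)+[0,0,14],feed=100)
manip.move_linear(c+x*(122-85)+[0,0,160],feed=200);st()
manip.release()
q=manip.observe()["q"].copy();q[0]-=.5;manip.movej(q)
d={n:snap(n,n+'2.png') for n in("top","side")};pickle.dump(d,open('s2.pkl','wb'));st()
cv2.imwrite('pics/c2.png',np.hstack([cv2.resize(d["top"]["frame"][130:290,90:290,::-1],(400,320)),cv2.resize(d["side"]["frame"][150:310,190:390,::-1],(400,320))]))
E
```

```text
side [ 1.000000e+00 -3.000000e-04  4.983066e+02 -1.706288e+02]
end [ 1.250000e-02 -9.999000e-01  6.326048e+02 -2.537690e+02]
 2.2 [384.3 232.  120.5] F [-0.1  0.3  0.4] w -0.2 0.0
down 3.2 [384.4 231.7  14.5] F [ 0.1 -1.1 -0.5] w -0.1 0.0
contact? 4.0 [407.9 228.9  13.9] F [-1.1  0.2 -0.5] w 0.0 0.0
pushed 6.1 [527.2 217.7  14.1] F [-1.  -0.1 -1.6] w 0.2 0.4
 7.3 [512.9 218.8 159. ] F [-0.5  0.1 -0.8] w 0.1 0.0
 9.3 [555.5 -52.4 160.1] F [0.8 0.1 0. ] w 85.2 0.0
```

View pics/c2.png

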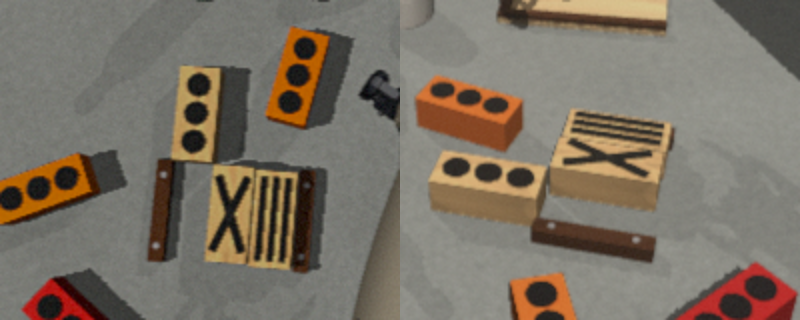

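The dots block now stands wholly clear of the row, with dots at about (197,84), (196,112) and (194,141) in the left crop. The other two blocks and the battens are in place. Next: measure, grasp and lift.

```bash
python3 - <<'E'
from h import *
import pickle
s=pickle.load(open('s2.pkl','rb'))["top"]
V=s["frame"].max(2)
D=[]
dk=box(V<60,178,200,163,206)
for c in cv2.findContours(dk.astype(np.uint8),cv2.RETR_EXTERNAL,cv2.CHAIN_APPROX_NONE)[0]:
    if cv2.contourArea(c)>40: D.append(cv2.minEnclosingCircle(ray(s,c[:,0,:],47)[:,:2].astype(np.float32))[0])
D=np.array(sorted(D));print(D)
z=cloud(s)[...,2];r=rect(s,box((z>36)&(z<60),172,204,160,211),46);print(r)
d=D[2]-D[0];yaw=np.arctan2(d[1],d[0]);c=np.r_[D.mean(0),0];print(c,yaw)
if len(D)!=3 or abs(np.hypot(*d)-72)>4 or np.hypot(*(c[:2]-r[0]))>5: raise SystemExit("check")
zt=20  # tip height above underside, so that the fingers pass over the fence later
manip.move_to(c+[0,0,140],rv(yaw));st()
manip.move_linear(c+[0,0,zt],feed=120);st("at")
manip.grasp(40);st("grip")
manip.move_linear(c+[0,0,zt+20],feed=40);st("lift20")
manip.move_linear(c+[0,0,150],feed=120);o=st("lift")
np.save('g.npy',np.r_[c,yaw])
d={n:snap(n,n+'3.png') for n in("top","side")};pickle.dump(d,open('s3.pkl','wb'))
cv2.imwrite('pics/c3.png',np.hstack([cv2.resize(d["top"]["frame"][130:290,90:290,::-1],(400,320)),cv2.resize(d["side"]["frame"][130:290,190:390,::-1],(400,320))]))
E
```

```text
[[562.08111572 214.35780334]
 [597.78765869 210.77615356]
 [633.91363525 207.38404846]]
((597.30810546875, 209.59591674804688), (53.265968322753906, 120.08271026611328), 84.69208526611328)
[597.92746989 210.83933512   0.        ] -0.09678023678825455
 10.3 [597.9 210.2 140.1] F [-0.3  0.3  0. ] w 85.4 0.0
at 11.5 [598.7 210.9  20.9] F [-0.3 -0.2  0.3] w 85.6 0.0
grip 11.9 [598.6 211.1  20.9] F [-0.6  0.7  5.8] w 51.0 43.9
lift20 12.5 [597.9 210.8  40. ] F [-0.4 -0.5 -1.9] w 51.1 43.1
lift 13.6 [597.3 210.7 149. ] F [-0.8 -0.3 -2.6] w 51.2 43.1
```

View pics/c3.png

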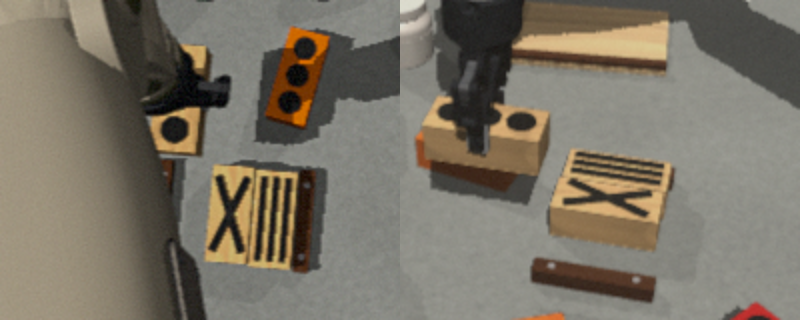

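Top and side views show the block held level and in the air, with both neighbours still in their row. Now I carry it to the board, set it down short of the corner and feel my way to the fences.

```bash
python3 - <<'E'
from h import *
def feel(step,n,axis,lim):
    f0=manip.observe()["wrist_force"][axis]
    global p
    for i in range(n):
        p=p+step;manip.move_linear(p,feed=25)
        f=manip.observe()["wrist_force"];
        if abs(f[axis]-f0)>lim: break
    st("feel %d after %d"%(axis,i+1)); return i<n-1
p=np.array([558.,-210,110.])
manip.move_to([590,20,150],rv(-.05));manip.move_to(p,rv(0));st("over")
p[2]=33;manip.move_linear(p,feed=100);st("low")
print(feel(np.array([0,0,-1.]),8,2,2.5))
p[2]+=.5
print(feel(np.array([2.,0,0]),12,0,8)); p[0]-=.5
print(feel(np.array([0,2.,0]),14,1,8))
np.save('p.npy',p)
E
```

```text
over 15.4 [ 558.5 -208.5  110.1] F [-0.8 -0.9 -2.7] w 51.7 43.1
low 16.3 [ 558.6 -210.1   33.6] F [-0.5  0.1 -2.9] w 51.1 43.1
feel 2 after 5 17.6 [ 558.1 -210.1   28.9] F [-2.8  1.4  7. ] w 51.1 44.0
True
feel 0 after 11 20.3 [ 575.5 -210.1   28.9] F [-16.4  -0.8  14.2] w 51.1 45.2
True
feel 1 after 3 21.1 [ 575.6 -208.3   29.2] F [-15.8 -11.   12.5] w 51.4 44.7
True
```

Contact in x fits the end fence (635). The y reaction is only friction along that fence, so I ease off in x and z and feel y again.

```bash
python3 - <<'E'
from h import *
p=np.load('p.npy')
def feel(step,n,axis,lim):
    global p
    f0=manip.observe()["wrist_force"][axis]
    for i in range(n):
        p=p+step;manip.move_linear(p,feed=25)
        if abs(manip.observe()["wrist_force"][axis]-f0)>lim: break
    st("feel %d after %d"%(axis,i+1))
p=p+[-5,0,0.5];manip.move_linear(p,feed=25);st("eased")
feel(np.array([0,1.5,0]),14,1,7)
p=p+[0,-1.,0];manip.move_linear(p,feed=25)
feel(np.array([1.,0,0]),8,0,7)
manip.pause(.2);st()
manip.release();st("open")
manip.move_linear(p+[0,0,110],feed=150)
q=manip.observe()["q"].copy();q[0]+=.6;manip.movej(q)
import pickle
d={n:snap(n,n+'4.png') for n in("top","side")};pickle.dump(d,open('s4.pkl','wb'));st()
cv2.imwrite('pics/c4.png',np.hstack([cv2.resize(d["top"]["frame"][155:270,320:410,::-1],(360,460),interpolation=cv2.INTER_CUBIC),cv2.resize(d["side"]["frame"][110:187,230:340,::-1],(430,460),interpolation=cv2.INTER_CUBIC)]))
E
```

```text
eased 21.4 [ 574.7 -204.2   29. ] F [-0.9 -1.5  1.4] w 51.4 43.5
feel 1 after 9 23.7 [ 574.4 -193.8   29.2] F [ -1.2 -11.3  -3.4] w 51.4 43.3
feel 0 after 4 24.9 [ 575.7 -193.8   29.2] F [-8.9 -8.6  4.4] w 51.0 44.2
 25.1 [ 575.7 -193.8   29.2] F [-9.5 -8.3  4.6] w 51.4 44.2
open 25.6 [ 578.7 -191.    29. ] F [-0.1  0.1 -0.3] w 85.2 0.0
 27.9 [585.4 167.1 138. ] F [ 0.3 -0.4 -0.9] w 85.3 0.0
```

View pics/c4.png

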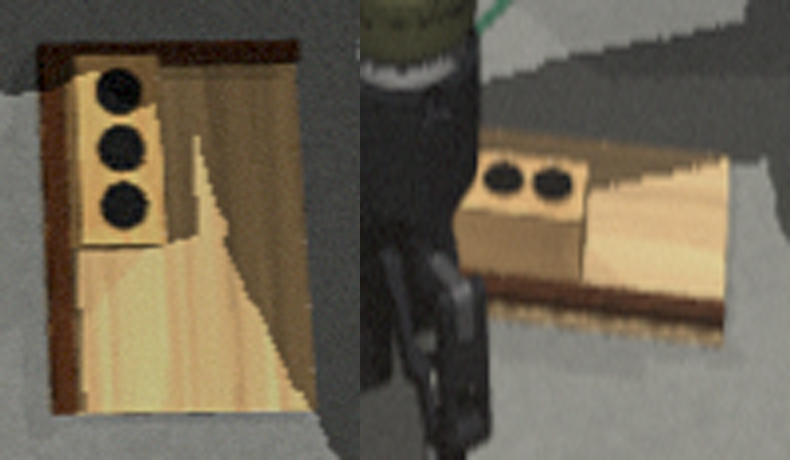

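The block lies dots up in the corner, top (120,145) in the left crop, with no visible gap. To make sure it is flush I press it with shut fingers, first against the side fence, then the end fence, and then check.

```bash
python3 - <<'E'
from h import *
import pickle
def push(p,step,n,axis,lim):
    p=np.array(p,float)
    manip.move_linear([p[0],p[1],120],feed=250);manip.move_linear(p,feed=150)
    f0=manip.observe()["wrist_force"][axis];s=p.copy()
    for i in range(n):
        p=p+step;manip.move_linear(p,feed=25)
        if abs(manip.observe()["wrist_force"][axis]-f0)>lim: break
    st("push %d after %d"%(axis,i+1))
    manip.move_linear(s,feed=80);manip.move_linear([s[0],s[1],120],feed=200)
manip.grasp(30)
manip.move_to([575,-252,120],rv(0))
push([575,-252,26],np.array([0,1.5,0]),22,1,9)
push([482,-194,26],np.array([1.5,0,0]),22,0,9)
q=manip.observe()["q"].copy();q[0]+=.9;manip.movej(q)
s=snap("top",'top5.png');pickle.dump(s,open('s5.pkl','wb'));st()
V=s["frame"].max(2);D=[]
for c in cv2.findContours(box(V<55,333,372,168,220).astype(np.uint8),cv2.RETR_EXTERNAL,cv2.CHAIN_APPROX_NONE)[0]:
    if 40<cv2.contourArea(c)<150: D.append(cv2.minEnclosingCircle(ray(s,c[:,0,:],55)[:,:2].astype(np.float32))[0])
D=np.array(sorted(D));print(D,D.mean(0))
z=cloud(s)[...,2];print("block",rect(s,box((z>46)&(z<66),330,372,165,225),54),np.nanmedian(z[192:210,345:355]))
cv2.imwrite('pics/c5.png',cv2.resize(s["frame"][130:290,90:410,::-1],(800,400),interpolation=cv2.INTER_CUBIC))
E
```

```text
push 1 after 15 35.0 [ 575.1 -232.9   27.3] F [ -4.3 -11.1   5.1] w 0.1 5.5
push 0 after 17 41.7 [ 504.  -193.8   25.7] F [-10.6  -1.4   6.8] w -0.0 5.4
 44.5 [452.1 256.3 119.4] F [ 0.7  0.2 -0.4] w 0.2 0.0
[[ 538.86560059 -193.73223877]
 [ 574.9208374  -193.83979797]
 [ 610.23577881 -193.89785767]] [ 574.67407227 -193.82329814]
block ((573.4730224609375, -194.08518981933594), (53.414546966552734, 118.47150421142578), 89.81477355957031) 54.61051985920258
```

View pics/c5.png

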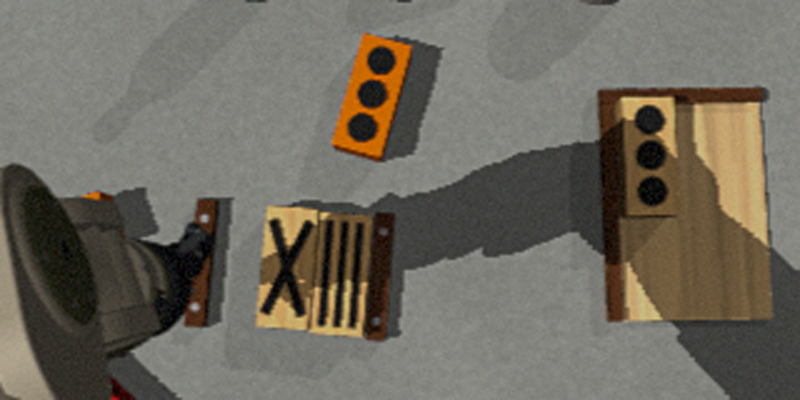

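The block sits in the corner, dots at (650,120) to (652,190) in the crop. It is parallel to the fences, its top is at about 54 mm (expected 53), and its centre is (574.7, -193.8), within 1 mm of the contact estimate. The neighbours are in their row and the arm touches nothing, so I hand it in.

```bash
python3 -c "
from h import *
st();print(manip.hand_in())"
```

```text
44.5 [452.1 256.3 119.4] F [ 0.7  0.2 -0.4] w 0.2 0.0
the job is handed in; nothing more can be done
None
```

The dots block was slid clear of the row, lifted to the registration board, set down dots up against both fences and let go, with the other blocks left in their row; the job was handed in at 44.5 s, and no verdict was returned.

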